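# Clamp a plaster blank under the sprung hold-down arm

## Task

Load the long narrow plaster blank into the carving fixture: lay it flat on the board and slide it lengthways, end first, in beneath the red sprung hold-down arm, so that the blank wedges the arm up, until you feel it meet the aluminium end stop. Hold it pressed there for half a second with about 10 N on the stop, then let go without drawing it back, and leave it touching the stop with the arm bearing down on it. Plaster chips: never put more than 16 N on the stop, nor press the blank on the fixture with more than 30 N in all (board, arm and stop together). Leave the other things alone.

Things in the scene. Friction and masses are not known exactly. Their poses are not given: they have to be found in the camera images.
- fixture: Fixed carving fixture: plywood board 190 x 110 mm; its top (the bed) is 18 mm above the bench. +x is the loading direction, open end to stop and hinge. The board spans x -80..+110, y -55..+55 mm; the origin is at bench height. At x below +10 mm the bed is clear but for the arm's tip above it; the hinge bracket at x 62..90 stands 27 mm above the bed.
- home (a point): Point on the bed at fixture (0, 0, 18) mm, axes as the fixture's: the blank's underside is centred here, or up to 8 mm further along +x, when it meets the stop. Two aluminium guides, 8 mm high above the bed, keep it in line: inner faces at y -18 and +18 mm from x +18 mm on, with mouths flaring out from x +10 mm. A grey strip 36 mm wide marks the lane.
- end_stop: Adjustable end stop: a bracket fixed on the bed and, in front of it between the guides, an aluminium block 34 mm wide, 10 mm high, held by a screw. The block's front face has been set somewhere from fixture x +30 to +38 mm; this pose (origin on the bed at fixture (0, 0, 18) mm, axes as the fixture's) does not tell where, so feel for it. The block does not give under the push.
- hold_arm: Red arm, 13 mm wide, sprung down; origin on its hinge pin (along y) at fixture (76, 0, 36) mm; it reaches back over the stop to the open end. Turning about +y lifts its tip, up to 0.6 rad. Its smooth steel foot rests 7 mm above the bed, rises about 6 mm for the blank and then bears with about 4 N. Wedging the blank in takes up to about 14 N; once the foot is on top, sliding takes 2 to 5 N.
- holder_foot (a point): Underside of the arm's rounded steel foot, which bears on the blank; at rest at fixture (22, 0, 25) mm. It rises with the arm.
- holder_lip (a point): Upturned tip of the arm, the end of a 30 degree slope that runs up from the foot towards the open end; at rest at fixture (-4, 0, 41.5) mm, so 23 mm above the bed.
- blank: Long narrow off-white plaster blank, 30 mm (its x) by 60 mm (its y) by 14 mm high, 70 g, sides sloping in slightly upwards. Origin at the centre of its underside, z up. Lies flat on the bench; either end may go in first. Grip it across the 30 mm near one end, leaving the other end free to go under the arm: at the stop, the guides begin 32 to 40 mm from its near end.
- blank_square: Bystander: square plaster blank 48 x 48 x 20 mm, origin under its centre.
- blank_wide: Bystander: wide plaster blank 40 x 55 x 16 mm, origin under its centre.
- tape: Bystander: roll of masking tape, 105 mm across, 25 mm high, lying flat.
- tin: Bystander: round blue-grey pin tin, 57 mm across, 72 mm high.
- brush: Bystander: brush 273 mm long, lying far to the left.
- loop: Bystander: wooden loop tool 169 mm long, lying far to the right.
Things that resemble listed ones, but are neither listed nor needed, are in the scene too. There is more than one size of the fixture; the one meant has the size given above.

How it is judged:
By the outcome, as a careful person would: the job done as asked, in the order asked, and still so for the second after the job is handed in, with the robot touching nothing.
It also fails if it takes over 72 s, if anything falls off the work surface, if the arm or the gripper's body presses on something with over 40 N, if the wrist force passes 120 N, or if a joint passes its speed limit or range.

## Robot

A 6-joint arm with a two-finger parallel gripper is mounted at the origin on a cart in front of the work surface, level with it; the furniture and walls round the work are solid. World frame = base frame: x ahead of the robot, y to its left, z up, the work surface at z = 0. Lengths are in m, angles in rad, forces in N, time in s.
With the tool pointing down it reaches from about 0.3 to 0.75 m from the base axis. Payload 8.5 kg.
Tool frame: the origin (TCP) lies at the very end of the fingers, on their centre line; the grasp point (between the pads) lies 19 mm behind it; z points along the fingers, x is the direction in which the jaws open and shut, and the axes are right-handed (so a half turn about z gives the same grasp; the last joint's range is limited). The gripper opens to 88 mm and grips with 3 to 60 N. Pads are 18 mm wide; open, the fingers measure 123 mm over their backs; the gripper's body (75 mm by 187 mm) begins 45 mm behind the grasp point.
Start: joints at [-0.215, 0.381, 1.297, -0, 1.464, -0.215], TCP at [0.55, 0, 0.239] pointing down, gripper open.
Joint ranges: [-3.11, 3.11], [-0.89, 2.33], [0.22, 2.48], [-1.42, 4.56], [0.17, 2.85], [-2.88, 2.88]. Speed limits (rad/s): [2.39, 2.39, 3.14, 3.14, 3.14, 3.14].

## Interface

Orientations are given as a unit quaternion [x, y, z, w].
In Python, from plant import robot, imaging gives the robot as it stands. Calls block until the motion is done:
- robot.movep(position, orientation): joint-space move of the TCP to a pose.
- robot.movel(position, rot=None, max_speed=0.15): straight line of the TCP; rot=None keeps the orientation; max_speed is the mean speed in m/s.
- robot.move_joints(angles): joint-space move.
- robot.gripper_to(opening, newtons=None): opening from 0.0 (shut) to 1.0 (fully open); newtons is the grip in N (None keeps the last); returns when the fingers have stopped.
- robot.wait(seconds).
- robot.inverse_kinematics(position, orientation): joint angles nearest the present ones, or None.
- robot.get_state(): the state.
- imaging.read_camera(name): name is "scene" or "side" or "wrist"; returns a dict with "image" (480x640x3 uint8, blue, green, red), "fx", "fy", "cx", "cy" (pixels), "R" (3x3) and "t" (3): a world point X has camera coordinates R X + t. Camera axes: x right, y down, z forward; pixel columns grow to the right and rows downward; lengths in m; the calibration is good to about 2 mm. A picture is of the moment at which its call begins. There is no depth.
A pose or a line that the arm cannot do raises robot.PlanningError and nothing moves.
- robot.close_job(): hands the job in, once; it reports no verdict.
The state is a dict: "time": time; "joints": joint angles; "dq": joint speeds; "joint_efforts": joint torques, N m; "ee_pos": TCP position; "ee_rot": TCP orientation; "force": force on the tool from outside, world axes, zero at the start; "moment": the same for the moment, N m; "width": opening from 0.0 (shut) to 1.0 (fully open).
Only numpy, scipy, OpenCV 4.12 (cv2) and the standard library are available. Lean on these libraries where they do the work, as an engineer would, in place of code of your own. Each camera call takes 0.05 s, during which the arm holds its last target.

## Working session

There is one attempt and no reset: what is moved stays moved. The work goes in short steps, each a Python script; the robot and the scene stay as the last script left them, time stands still between calls to the robot, and variables do not carry over. Pictures are saved under pics/ and viewed, and the job is handed in when it is done.

```bash
mkdir -p pics; ls; python3 - <<'E'
from plant import robot, imaging
import cv2,numpy as np
for n in ("scene","side","wrist"):
    c=imaging.read_camera(n); cv2.imwrite(f"pics/{n}0.png",c["image"])
    print(n,c["fx"],c["fy"],c["cx"],c["cy"],np.round(c["R"],3).tolist(),np.round(c["t"],3).tolist())
print(robot.get_state())
E
```

```text
pics
scene 494.1397375888775 494.1397375888775 324.73728106250377 232.33683806787684 [[-0.55, -0.835, -0.002], [-0.415, 0.276, -0.867], [0.724, -0.476, -0.499]] [0.325, 0.26, 1.257]
side 613.9162520505358 613.9162520505358 316.7825913825211 237.89407374480862 [[0.28, -0.96, -0.018], [-0.72, -0.197, -0.665], [0.635, 0.199, -0.747]] [-0.095, 0.407, 1.648]
wrist 363.1047607857845 363.1047607857845 323.5747427273856 246.5698806252476 [[1.0, -0.002, -0.002], [-0.001, -0.964, 0.267], [-0.003, -0.267, -0.964]] [-0.549, -0.036, 0.391]
{'time': 0.15, 'joints': array([-2.15286017e-01,  3.81020929e-01,  1.29798916e+00, -2.75942844e-05,
        1.46360792e+00, -2.15333059e-01]), 'dq': array([-0.00093777, -0.00231389, -0.0028481 ,  0.0005648 ,  0.00214567,
       -0.00178384]), 'joint_efforts': array([ 2.75231861e-03, -4.38084304e+01, -2.24613369e+01,  7.13452022e-02,
        3.43442336e-02, -8.91773107e-05]), 'ee_pos': array([5.49798809e-01, 4.23275840e-05, 2.38323401e-01]), 'ee_rot': array([ 9.99999868e-01,  2.50042938e-05, -5.03770735e-04, -9.61330140e-05]), 'force': array([-0.61942706, -1.18091099,  0.42851988]), 'moment': array([ 0.01067639, -0.01447684, -0.07317188]), 'width': 1.0016950596691805}
```

View pics/scene0.png

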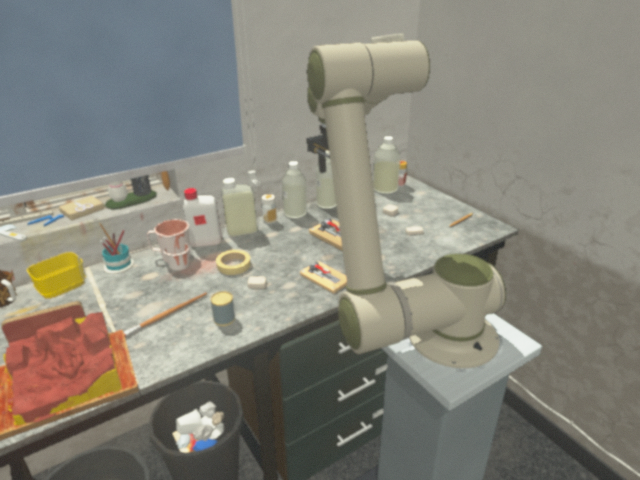

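View pics/side0.png

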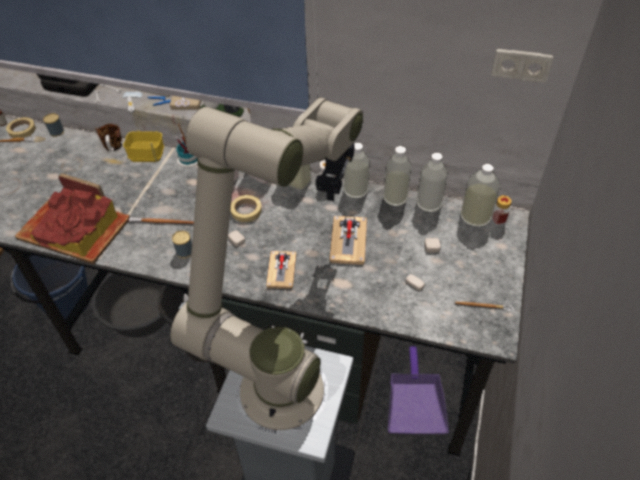

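View pics/wrist0.png

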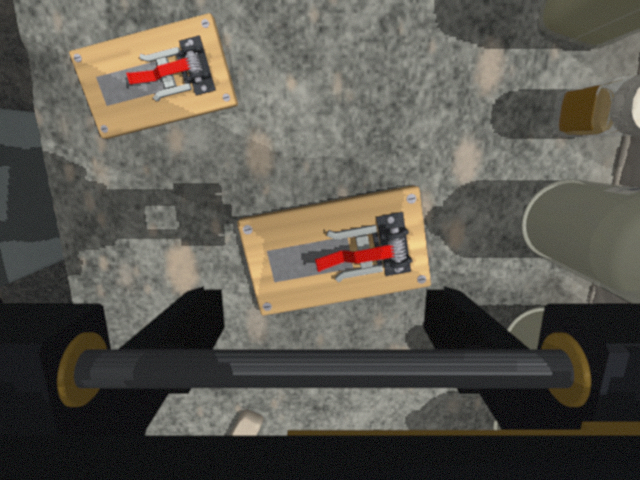

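The wrist view shows two fixtures, a small one at (153,76) and a larger one at (335,250). A blank is partly visible at (245,425). The side view has blanks at (236,238), (432,245) and (415,282). I'll measure these next.

```bash
cat > h.py <<'E'
from plant import robot, imaging
import cv2,numpy as np
from scipy.spatial.transform import Rotation as Ro
def p2w(c,u,v,z):
    R=np.array(c["R"]);t=np.array(c["t"]);C=-R.T@t
    d=R.T@np.array([(u-c["cx"])/c["fx"],(v-c["cy"])/c["fy"],1.]);return C+d*(z-C[2])/d[2]
def w2p(c,X):
    q=np.array(c["R"])@np.array(X)+np.array(c["t"]);return np.array([c["fx"]*q[0]/q[2]+c["cx"],c["fy"]*q[1]/q[2]+c["cy"]])
def snap(n,f):
    c=imaging.read_camera(n);cv2.imwrite("pics/"+f,c["image"]);return c
def down(yaw): # tool z down, tool x axis at yaw in world
    return (Ro.from_euler('z',yaw)*Ro.from_quat([1,0,0,0])).as_quat()
E
python3 - <<'E'
from h import *
c=imaging.read_camera("wrist")
for nm,P in dict(big=[(238,220),(417,187),(431,285),(265,313)],small=[(70,53),(209,14),(236,103),(103,138)]).items():
    W=np.array([p2w(c,*p,.018) for p in P]);print(nm,W[:,:2].round(4).tolist(),[round(np.linalg.norm(W[i]-W[i-1]),4) for i in range(4)])
s=imaging.read_camera("side")
for p in [(236,238),(432,245),(415,282),(282,270),(349,240)]: print(p,p2w(s,*p,.01).round(3))
i=s["image"]; cv2.imwrite("pics/sidecrop.png",cv2.resize(i[180:320,200:520],None,fx=2.5,fy=2.5,interpolation=cv2.INTER_CUBIC))
E
```

```text
big [[0.4612, -0.0044], [0.6431, 0.0291], [0.6652, -0.0761], [0.4843, -0.109]] [np.float64(0.1072), np.float64(0.1849), np.float64(0.1074), np.float64(0.1839)]
small [[0.3173, 0.1514], [0.4474, 0.1825], [0.4666, 0.1082], [0.3353, 0.0767]] [np.float64(0.0768), np.float64(0.1338), np.float64(0.0767), np.float64(0.135)]
(236, 238) [0.469 0.312 0.01 ]
(432, 245) [ 0.608 -0.307  0.01 ]
(415, 282) [ 0.446 -0.281  0.01 ]
(282, 270) [0.382 0.125 0.01 ]
(349, 240) [ 0.558 -0.045  0.01 ]
```

View pics/sidecrop.png

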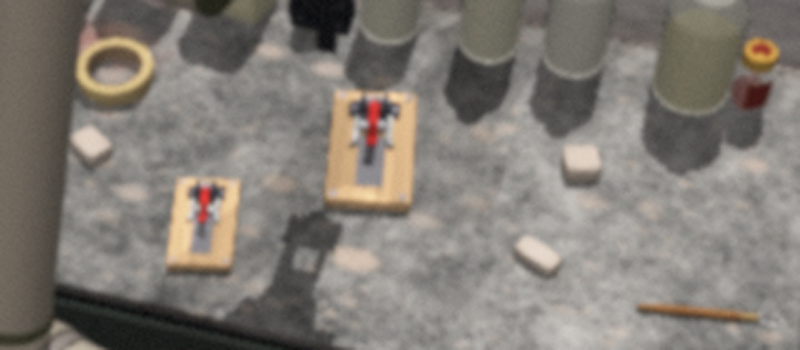

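The long narrow blank is near (0.446, -0.281). I'll go above it and also zoom in on the fixture.

```bash
python3 - <<'E'
from h import *
i=cv2.imread("pics/wrist0.png")
cv2.imwrite("pics/wfix.png",cv2.resize(i[170:330,220:450],None,fx=3.4,fy=3.4,interpolation=cv2.INTER_CUBIC))
robot.movep([0.446,-0.281,0.2],down(0.0))
c=snap("wrist","wblank.png"); print(robot.get_state()["ee_pos"],robot.get_state()["time"])
E
```

```text
[ 0.44664792 -0.28005929  0.20023599] 1.4583
```

View pics/wfix.png

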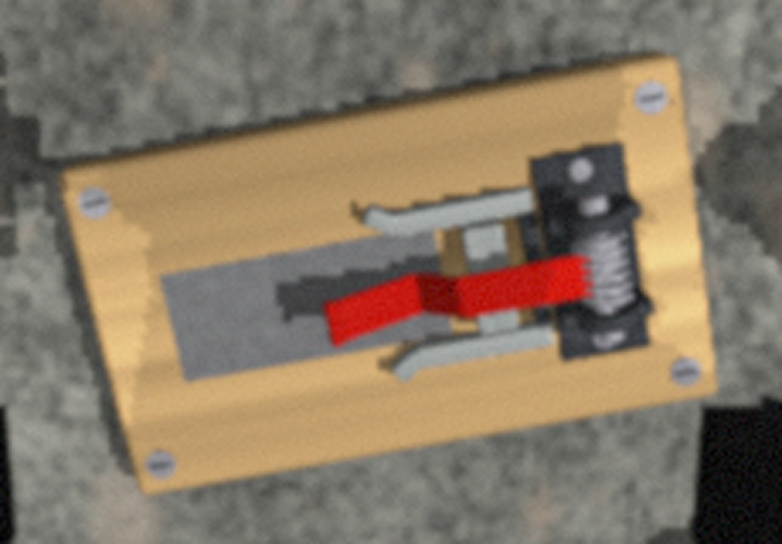

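View pics/wblank.png

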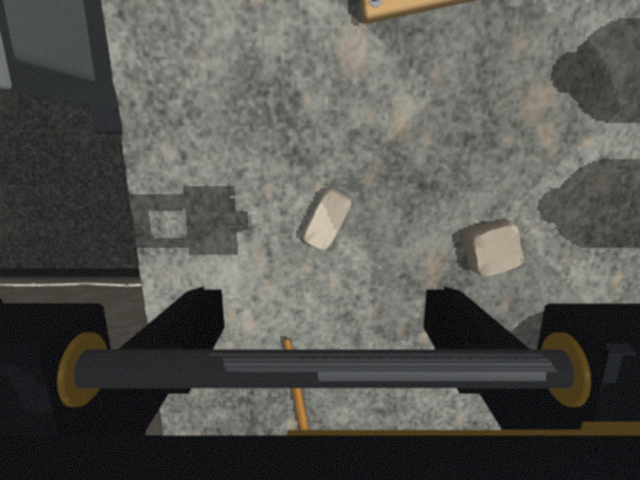

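The blank is at (327,219) px, with its long axis tilted. I'll segment it for its pose.

```bash
python3 - <<'E'
from h import *
c=imaging.read_camera("wrist"); i=c["image"]
cr=i[170:270,280:380]; cv2.imwrite("pics/bz.png",cv2.resize(cr,None,fx=6,fy=6,interpolation=cv2.INTER_CUBIC))
hsv=cv2.cvtColor(i,cv2.COLOR_BGR2HSV); m=((hsv[...,2]>150)).astype(np.uint8); m2=np.zeros_like(m); m2[180:260,295:360]=m[180:260,295:360]
k=cv2.connectedComponentsWithStats(cv2.morphologyEx(m2,cv2.MORPH_OPEN,np.ones((3,3))))
j=1+np.argmax(k[2][1:,4]); print(k[2][j],k[3][j])
cn=cv2.findContours((k[1]==j).astype(np.uint8),0,1)[0][0][:,0]
for z in (0,.014):
    W=np.array([p2w(c,*p,z)[:2] for p in cn],np.float32); r=cv2.minAreaRect(W*1000); print(z,r)
    print(cv2.boxPoints(r).round(1).tolist())
E
```

```text
[ 305  192   46   58 1586] [326.90290038 220.27616646]
0 ((449.219970703125, -281.4983825683594), (57.436283111572266, 28.331459045410156), 64.46583557128906)
[[424.1000061035156, -301.29998779296875], [449.6000061035156, -313.5], [474.3999938964844, -261.70001220703125], [448.79998779296875, -249.5]]
0.014 ((449.1174621582031, -278.665771484375), (55.12030792236328, 27.18907928466797), 64.46578216552734)
[[425.0, -297.70001220703125], [449.5, -309.3999938964844], [473.29998779296875, -259.70001220703125], [448.70001220703125, -247.89999389648438]]
```

View pics/bz.png

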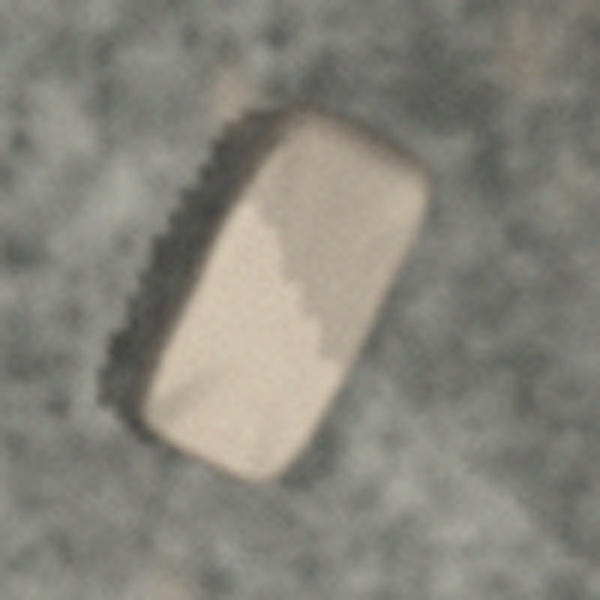

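```bash
python3 - <<'E'
from h import *
a=np.deg2rad(64.5); u=np.array([np.cos(a),np.sin(a)]); g=np.array([.449,-.280])-.017*u
q=down(a-np.pi/2)
robot.gripper_to(0.65)
robot.movep([*g,.07],q)
c=snap("wrist","pre.png")
robot.movel([*g,.0025],q)
s=robot.get_state(); print(s["time"],s["ee_pos"],s["force"],s["joints"])
robot.gripper_to(0,40)
s=robot.get_state(); print(s["time"],s["width"]*88,s["force"])
robot.movel([*g,.10],q)
s=robot.get_state(); print(s["time"],s["width"]*88,s["force"],s["moment"])
snap("wrist","held.png")
E
```

```text
3.3583 [ 0.44226909 -0.29583248  0.00368178] [ 0.30005159  0.08633978 -0.06240459] [-8.12215874e-01  6.39326347e-01  1.64445224e+00  2.12580597e-05
  8.55773363e-01 -3.67683037e-01]
3.925 27.22311337259714 [-0.33835592  1.38361126  5.48433505]
4.725 27.38037371410429 [-0.2695169   0.06627893 -0.49341916] [0.02431418 0.05487685 0.00642598]
```

View pics/held.png

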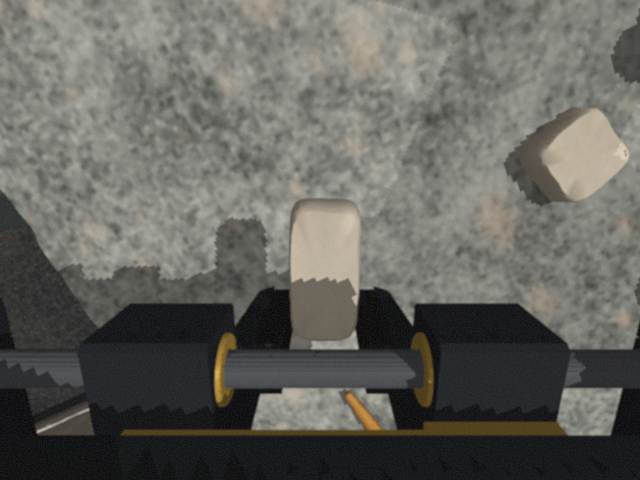

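The blank is held straight, spanning columns 290–360 and rows 198–340. Next I'll take a closer look at the fixture from its loading side.

```bash
python3 - <<'E'
from h import *
a=np.deg2rad(11); u=np.array([np.cos(a),np.sin(a)]); O=np.array([.5487,-.0429])
q=down(a-np.pi/2)
p=O-.08*u
robot.movep([*p,.16],q); robot.wait(.3)
s=robot.get_state(); print(s["time"],p,s["ee_pos"],s["force"],s["joints"])
c=snap("wrist","fix1.png"); np.savez("fix1.npz",**{k:v for k,v in c.items()})
E
```

```text
6.3167 [ 0.47016983 -0.05816472] [ 0.47016941 -0.05852397  0.1598555 ] [ 0.8533281   0.33846448 -0.93425219] [-3.74447161e-01  3.29136725e-01  1.63097341e+00 -2.55638300e-06
  1.18173581e+00  1.00483667e+00]
```

View pics/fix1.png

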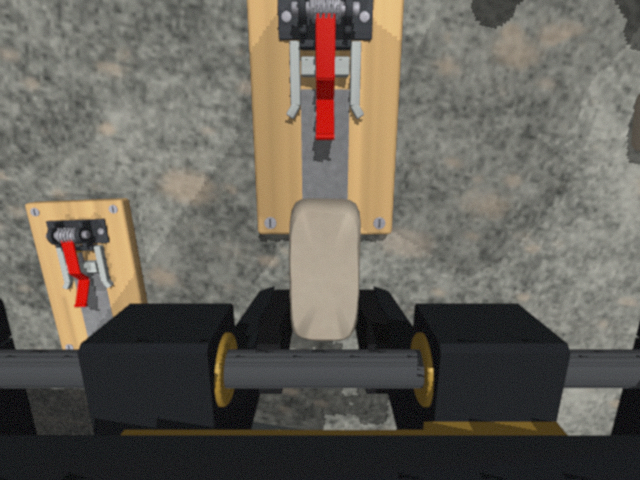

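This is a clear view: the lane sits just ahead of the blank, with the strip at columns 303–348. I'll zoom in to measure it.

```bash
python3 - <<'E'
from h import *
i=cv2.imread("pics/fix1.png"); cv2.imwrite("pics/fz.png",cv2.resize(i[20:250,235:415],None,fx=2.6*1.0,fy=2.6,interpolation=cv2.INTER_CUBIC))
c=np.load("fix1.npz")
g=i.astype(int)
for r in (120,145,170,185,195,215,232):
    row=g[r,240:410]; sat=row.max(1)-row.min(1)
    m=sat>55; idx=np.where(np.diff(m.astype(int)))[0]+240
    print(r,idx.tolist())
E
```

```text
120 [252, 287, 294, 300, 315, 334, 348, 354, 360, 396]
145 [254, 300, 348, 395]
170 [255, 301, 347, 394]
185 [255, 301, 347, 393]
195 [256, 301, 347, 392]
215 [257, 290, 359, 391]
232 [259, 288, 360, 390]
```

View pics/fz.png

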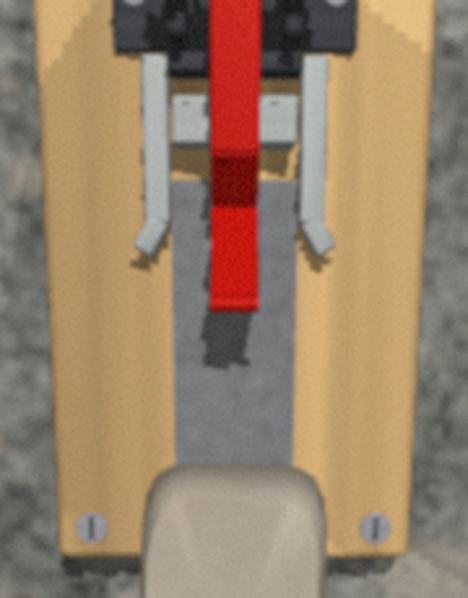

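```bash
python3 - <<'E'
from h import *
c=np.load("fix1.npz")
rows=[145,170,185,195]; L=[(300.6,145),(301.3,170),(301.6,185),(301.8,195)];Rr=[(348.6,145),(347.8,170),(347.6,185),(347.5,195)]
mid=[]
for l,r in list(zip(L,Rr))+[((255,145),(395.5,145)),((256.3,195),(393,195))]:
    A=p2w(c,*l,.018);B=p2w(c,*r,.018); print(np.linalg.norm(A-B).round(4),((A+B)/2)[:2].round(4)); mid.append(((A+B)/2)[:2])
# guides inner edges at top z .026 (rows ~55..100)
for r in (60,95):
    y=20+ (r-0)/2.6
def z(px,py): return px/2.6+235-.3, py/2.6+20-.3
for (pl,pr) in [((167,70),(302,70)),((169,210),(301,210))]:
    A=p2w(c,*z(*pl),.026);B=p2w(c,*z(*pr),.026); print("guide",np.linalg.norm(A-B).round(4),((A+B)/2)[:2].round(4)); mid.append(((A+B)/2)[:2])
M=np.array(mid); d=M[-2]-M[3]; print("heading",np.rad2deg(np.arctan2(d[1],d[0])))
N=p2w(c,*z(62,553),.018),p2w(c,*z(410,553),.018); n=(N[0]+N[1])/2
print("near edge mid",n[:2].round(4),np.linalg.norm(N[0]-N[1]), np.rad2deg(np.arctan2(*(N[1]-N[0])[:2])))
for p in [((173),180),(171,222),(138,250),(332,245)]: print("pt",p,p2w(c,*z(*p),.018 if p[0]==173 else .026)[:2].round(4))
# strips lines via fit
vx,vy,x0,y0=cv2.fitLine(M.astype(np.float32)*1000,cv2.DIST_L2,0,.01,.01).ravel(); print(np.rad2deg(np.arctan2(vy,vx)),x0,y0)
# blank in view
bl=p2w(c,290.5,260,.16+.0115),p2w(c,359.5,260,.16+.0115); print("blank w",np.linalg.norm(bl[0]-bl[1]),((bl[0]+bl[1])/2)[:2])
for row,h in ((198,0),(200,.014),(340,.014)): print("blank end",row,p2w(c,325,row,.16-.0025+h)[:2])
s=robot.get_state(); print(s["ee_pos"],Ro.from_quat(s["ee_rot"]).apply([0,-1,0]))
E
```

```text
0.0368 [ 0.5381 -0.0458]
0.0363 [ 0.5197 -0.0493]
0.0363 [ 0.5083 -0.0515]
0.0363 [ 0.5006 -0.0531]
0.1076 [ 0.5382 -0.0463]
0.1086 [ 0.5006 -0.0531]
guide 0.0361 [ 0.6029 -0.0335]
guide 0.0367 [ 0.5686 -0.0403]
heading 10.831716175687578
near edge mid [ 0.4707 -0.0595] 0.10933337460456999 169.12000974825415
pt (173, 180) [ 0.5739 -0.0214]
pt (171, 222) [ 0.5622 -0.0233]
pt (138, 250) [ 0.5532 -0.0155]
pt (332, 245) [ 0.5647 -0.0687]
10.764229 534.61426 -46.604885
blank w 0.02697348817887626 [ 0.49545236 -0.05387487]
blank end 198 [ 0.51735528 -0.04968924]
blank end 200 [ 0.51853528 -0.04941827]
blank end 340 [ 0.46111145 -0.06050762]
[ 0.47015931 -0.05844317  0.1598981 ] [ 9.81699817e-01  1.90434864e-01 -1.76072979e-04]
```

The fixture geometry agrees: lane 36 mm wide, heading 10.8°, origin about (0.549, -0.044). Now I'll lower the blank onto the bed short of the arm, feeling for contact.

```bash
cat >> h.py <<'E'
A=np.deg2rad(10.8); U=np.array([np.cos(A),np.sin(A)]); V=np.array([-U[1],U[0]])
O=np.array([.5490,-.0439]); Q=down(A-np.pi/2)
def P(x,z,y=0): return [*(O+x*U+y*V),z]
def F(n=5,dt=.01):
    f=[]
    for _ in range(n): f.append(robot.get_state()["force"]); robot.wait(dt)
    f=np.mean(f,0); return np.array([f[:2]@U,f[:2]@V,f[2]])
E
python3 - <<'E'
from h import *
robot.movep(P(-.058,.05),Q); robot.movel(P(-.058,.027),Q,max_speed=.06); robot.wait(.2)
F0=F(15); np.save("F0.npy",F0); print("base",F0,robot.get_state()["time"])
z=.0255
while z>.0190:
    robot.movel(P(-.058,z),Q,max_speed=.02); robot.wait(.05); f=F(6)-F0; print(round(z,4),robot.get_state()["ee_pos"][2].round(4),f.round(2))
    if f[2]>1.5: break
    z-=.0005
s=robot.get_state(); print(s["time"],s["ee_pos"])
snap("wrist","bed.png");snap("side","bed_s.png")
E
```

```text
base [ 0.21991766  0.01111242 -0.74744166] 7.75
0.0255 0.0255 [-0.01  0.12  0.06]
0.025 0.025 [-0.21  0.    0.22]
0.0245 0.0245 [-0.04 -0.16  0.3 ]
0.024 0.024 [-0.34 -0.3  -0.23]
0.0235 0.0235 [-0.19 -0.17  0.33]
0.023 0.023 [-0.13 -0.3   0.24]
0.0225 0.0225 [-0.49 -0.01  0.42]
0.022 0.022 [-0.08 -0.3  -0.09]
0.0215 0.0215 [-0.31 -0.13  0.41]
0.021 0.021 [-0.46 -0.23  0.43]
0.0205 0.0208 [-1.87  0.56  6.47]
11.6 [ 0.49208093 -0.0547864   0.02082395]
```

View pics/bed.png

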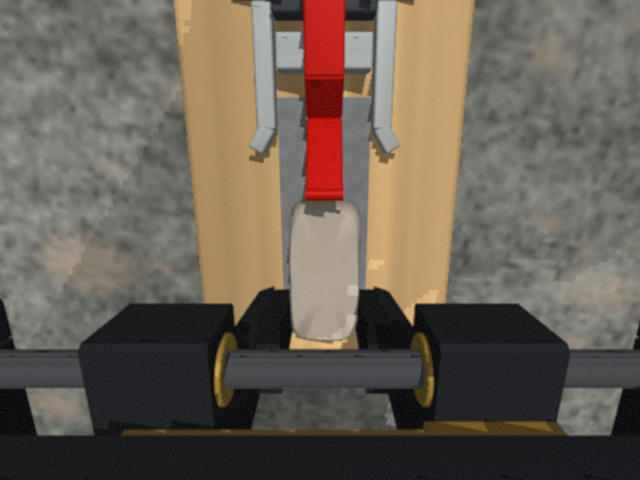

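The blank is centred: columns 291–358 against the strip at 281–369. Contact stiffness is about 20 N/mm, so I'll relax z slightly and slide in with guarded steps.

```bash
python3 - <<'E'
from h import *
F0=np.load("F0.npy"); Z=.0208
robot.movel(P(-.058,Z),Q,max_speed=.02); robot.wait(.1); print("z relaxed",(F(8)-F0).round(2))
robot.movel(P(-.042,Z),Q,max_speed=.03); robot.wait(.05); print((F(8)-F0).round(2))
x=-.042
while x<-.0225:
    x+=.001
    robot.movel(P(x,Z),Q,max_speed=.01); f=F(4)-F0
    s=robot.get_state(); xe=(s["ee_pos"][:2]-O)@U
    print(round(x,4),xe.round(5),s["ee_pos"][2].round(4),f.round(1))
    if f[0]<-17 or abs(f[2])>18 or abs(f[1])>6: print("STOP");break
print(s["time"]); snap("wrist","wedge.png")
E
```

```text
z relaxed [-0.56 -0.19  3.41]
[ 0.66 -0.22  3.09]
-0.041 -0.04119 0.0208 [-1.2 -0.   5.4]
-0.04 -0.0401 0.0208 [-1.8 -0.   5.8]
-0.039 -0.03901 0.0208 [-1.7  0.7  5.7]
-0.038 -0.03801 0.0208 [-1.6  0.   5.4]
-0.037 -0.037 0.0208 [-1.9  0.3  5.4]
-0.036 -0.03597 0.0208 [-2.2  0.4  5.6]
-0.035 -0.03523 0.0208 [-2.4 -0.   6.5]
-0.034 -0.03451 0.0208 [-4.   0.1  7.5]
-0.033 -0.03361 0.0208 [-4.9  0.2  8.4]
-0.032 -0.03273 0.0208 [-4.8 -0.4  8.4]
-0.031 -0.03187 0.0208 [-5.5  0.2  8.4]
-0.03 -0.03094 0.0208 [-6.1 -0.3  9.2]
-0.029 -0.03007 0.0208 [-6.3 -0.   9.8]
-0.028 -0.0292 0.0208 [-7.2  0.1 10.3]
-0.027 -0.02833 0.0208 [-8.   0.2 10.5]
-0.026 -0.02749 0.0208 [-8.5 -0.2 10.7]
-0.025 -0.02662 0.0208 [-9.3  0.1 11.6]
-0.024 -0.02583 0.0208 [-10.5  -0.1  12.3]
-0.023 -0.02511 0.0207 [-11.8  -0.2  12.8]
-0.022 -0.02331 0.0208 [-7.5  0.7 10.6]
18.5833
```

View pics/wedge.png

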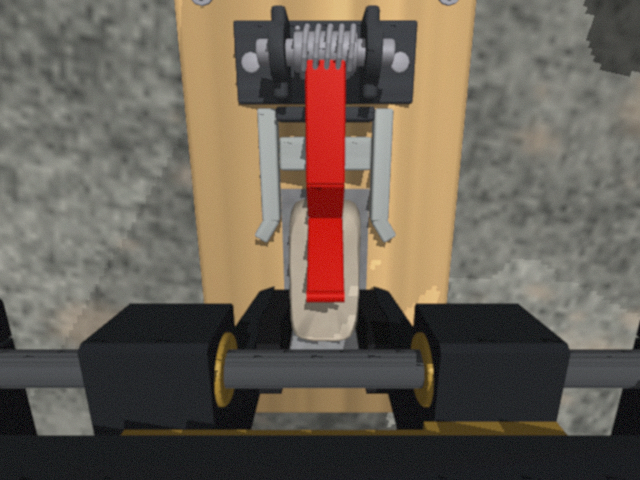

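The foot has climbed onto the blank (the axial force peaked at 11.8 N and then fell), and the blank is entering straight between the guides. The gripper is bearing down by about 10 N. I'll ease that off before meeting the stop.

```bash
python3 - <<'E'
from h import *
F0=np.load("F0.npy"); Z=.0208; x=-.022
for k in range(6):
    f=F(6)-F0; print(round(Z,5),f.round(1), robot.get_state()["ee_pos"][2].round(5))
    if f[2]<4: break
    Z+=.00015; robot.movel(P(x,Z),Q,max_speed=.01); robot.wait(.05)
np.save("zx.npy",[Z,x]); s=robot.get_state(); print(s["time"],(s["ee_pos"][:2]-O)@U, s["width"]*88)
E
```

```text
0.0208 [-8.   0.6 10.9] 0.02079
0.02095 [-7.3  0.   8.6] 0.0208
0.0211 [-6.3  0.7  7.2] 0.02083
0.02125 [-3.5  0.5  1.1] 0.0209
19.7333 -0.022272086498930328 27.041979060014697
```

```bash
python3 - <<'E'
from h import *
F0=np.load("F0.npy"); Z,x=np.load("zx.npy"); hist=[]
while x<-.004:
    x+=.0005
    robot.movel(P(x,Z),Q,max_speed=.01); f=F(4)-F0
    s=robot.get_state(); xe=(s["ee_pos"][:2]-O)@U; hist.append((x,xe,f[0],f[2]))
    print(round(x,5),xe.round(5),f.round(1))
    if f[2]>5: Z+=.0001
    if f[2]<-1: Z-=.0001
    if len(hist)>4 and -f[0]>np.median([-h[2] for h in hist[-8:-2]])+2.5: print("contact?");break
    if f[0]<-12 or abs(f[1])>5: print("STOP");break
np.save("zx.npy",[Z,x]); print(s["time"],Z); snap("wrist","stop.png")
E
```

```text
-0.0215 -0.02147 [-2.5  0.7 -0.5]
-0.021 -0.02094 [-2.3 -0.1 -0.9]
-0.0205 -0.02043 [-2.2 -0.1 -0.5]
-0.02 -0.01996 [-2.3  0.7 -1. ]
-0.0195 -0.01946 [-1.9  0.4 -0.8]
-0.019 -0.01895 [-2.5 -0.1 -0.7]
-0.0185 -0.01845 [-2.4 -0.2 -0.9]
-0.018 -0.01794 [-2.4 -0.2 -0.4]
-0.0175 -0.01744 [-2. -0. -1.]
-0.017 -0.01696 [-2.1 -0.5 -1. ]
-0.0165 -0.01646 [-1.9 -0.2 -0.7]
-0.016 -0.01595 [-2.2 -0.2 -0.7]
-0.0155 -0.01543 [-2.2 -0.1 -0.8]
-0.015 -0.01497 [-2.1  0.  -1.3]
-0.0145 -0.01446 [-2.7 -0.1 -0.4]
-0.014 -0.01392 [-2.2  0.2 -0.8]
-0.0135 -0.01344 [-2.4 -0.4 -0.5]
-0.013 -0.01294 [-2.3 -0.1 -0.6]
-0.0125 -0.01246 [-1.8  0.2 -0.8]
-0.012 -0.01195 [-2.2  0.4 -1.1]
-0.0115 -0.01148 [-2.5 -0.4 -0.2]
-0.011 -0.0112 [-4.3 -0.4  1. ]
-0.0105 -0.01107 [-6.7 -0.6  2.8]
contact?
26.25 0.020850000000000004
```

View pics/stop.png

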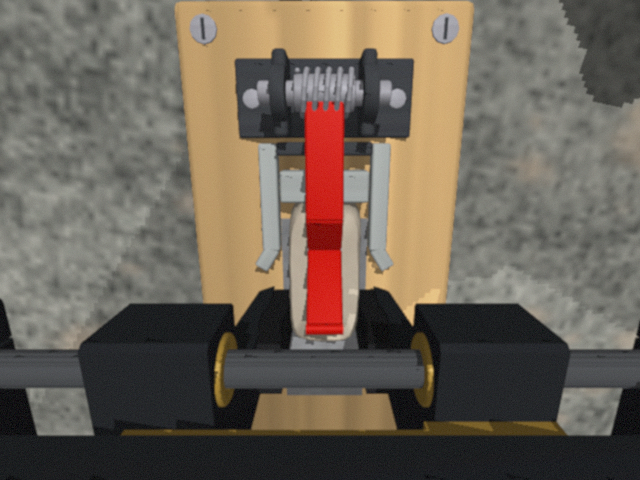

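The stop is felt: the axial force rises while motion stalls, with the blank's leading end at about x = 37 mm. I'll build up to about 10 N on the stop and hold.

```bash
python3 - <<'E'
from h import *
F0=np.load("F0.npy"); Z,x=np.load("zx.npy")
for k in range(12):
    x+=.0004
    robot.movel(P(x,Z),Q,max_speed=.01); robot.wait(.03); f=F(5)-F0
    s=robot.get_state(); print(round(x,5),((s["ee_pos"][:2]-O)@U).round(5),round(Z,5),f.round(1))
    if f[0]<-12: break
    if f[2]>3.5: Z+=.0001
t0=robot.get_state()["time"]; 
while robot.get_state()["time"]<t0+.8: print("hold",(F(6,.02)-F0).round(1))
np.save("zx.npy",[Z,x]); print(robot.get_state()["time"])
E
```

```text
-0.0101 -0.011 0.02085 [-8.4 -1.5  3.4]
-0.0097 -0.01096 0.02085 [-10.1  -1.3   5.1]
-0.0093 -0.0109 0.02095 [-11.5  -1.8   5.3]
-0.0089 -0.01082 0.02105 [-12.9  -2.4   4.7]
hold [-12.4  -2.4   5.1]
hold [-13.   -2.    4.8]
hold [-12.7  -2.5   4.9]
hold [-12.8  -1.9   4.9]
hold [-12.4  -2.    4.9]
hold [-12.8  -2.2   5.2]
hold [-12.7  -1.9   5.1]
hold [-12.5  -2.2   5.2]
hold [-12.7  -2.2   4.6]
28.5
```

Held for 0.9 s at 12.7 N axial, which less about 2.3 N of sliding friction puts roughly 10 N on the stop. Now I'll release and go straight up.

```bash
python3 - <<'E'
from h import *
F0=np.load("F0.npy"); Z,x=np.load("zx.npy")
robot.gripper_to(0.55); s=robot.get_state(); print(s["width"]*88,((s["ee_pos"][:2]-O)@U).round(5),(F()-F0).round(1))
p=s["ee_pos"]; robot.movel([p[0],p[1],.12],Q,max_speed=.08)
robot.movel(P(-.05,.16),Q); robot.wait(.2)
print((F()-F0).round(1),robot.get_state()["time"])
snap("wrist","fin.png");i=snap("side","fin_s.png")["image"]
cv2.imwrite("pics/fin_sc.png",cv2.resize(i[180:300,290:410],None,fx=5,fy=5,interpolation=cv2.INTER_CUBIC))
E
```

```text
48.47744916757003 -0.00858 [ 0.1 -0.2  0.9]
[-0.5 -0.2  1.2] 31.1917
```

View pics/fin.png

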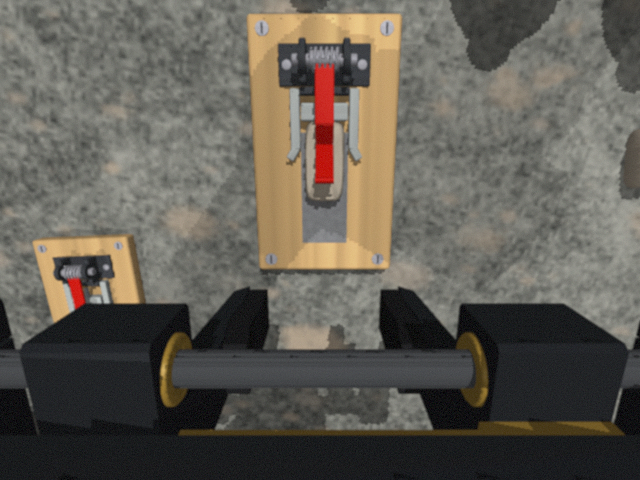

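View pics/fin_sc.png

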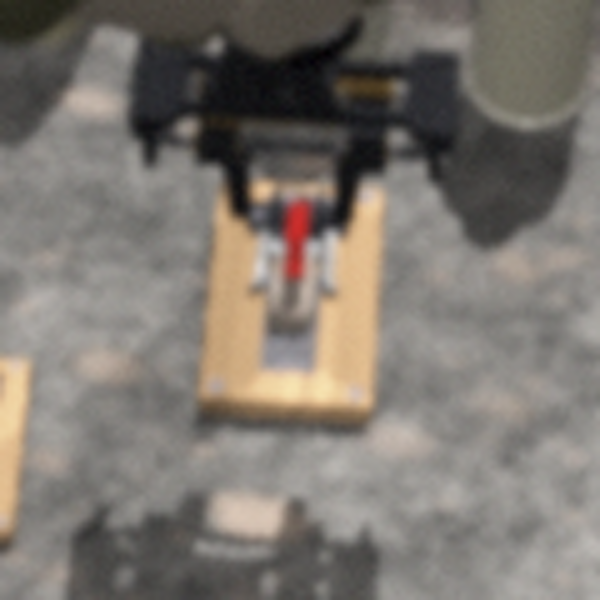

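The blank sits in the lane under the arm. I'll take a close look at the stop end, at about (323,118).

```bash
python3 - <<'E'
from h import *
robot.movel(P(-.03,.10),Q); robot.wait(.1)
c=snap("wrist","fin2.png"); i=c["image"]
cv2.imwrite("pics/fin2z.png",cv2.resize(i[60:280,220:430],None,fx=2.7,fy=2.7,interpolation=cv2.INTER_CUBIC))
for x,z in ((.030,.028),(.037,.028),(.038,.028),(-.023,.018),(-.022,.018)): print(x,w2p(c,P(x,z)))
E
```

```text
0.03 [323.62548817 161.58848456]
0.037 [323.6038696  149.31825002]
0.038 [323.60075016 147.54772711]
-0.023 [323.76627847 243.85621009]
-0.022 [323.76367753 242.38261834]
```

View pics/fin2z.png

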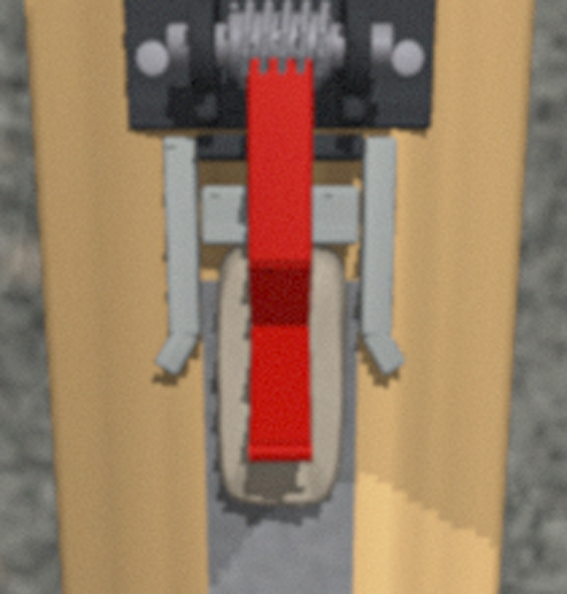

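```bash
python3 - <<'E'
from h import *
robot.movel(P(-.06,.18),Q); print(robot.get_state()["time"]); print(robot.close_job())
E
```

```text
32.7333
the job is handed in; nothing more can be done
None
```

I loaded the long blank into the larger fixture, end first, until it met the stop, and handed the job in at 32.7 s.

- **Loading:** I gripped the blank near one end, lowered it onto the bed short of the arm, and slid it in under the arm. The wedging push peaked at 11.8 N, and sliding then took about 2.3 N. I felt the stop with the blank's leading end at about fixture x +37 mm, inside the +30 to +38 mm range.
- **Pressing:** I held it there for about 0.9 s at 12.7 N axial, which I estimate puts roughly 10 N on the stop. I estimate the total on the fixture during that hold at about 23 N. While wedging, the gripper also bore down on the blank with up to 12.8 N, which I eased off before reaching the stop. I made no estimate of the total during wedging.
- **Release:** I opened the gripper in place and lifted straight up. As the fingers opened, the gripper moved about 2 mm forward, towards the stop.
- **Last checks:** The close-up picture shows the blank centred between the guides with the arm's foot on top of it. Its leading end is level with the stop face to within about a pixel (around 0.5 mm).
- **What I could not confirm:** The near end measured about 2 mm off its predicted place, probably because its shadow was included in the reading. I inferred contact after release from the pictures and did not check it with a second push.

I did not touch any of the other objects.

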